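# Close the seal-kit case: fold its flap over and tuck it under the lip

### The arm

A 7-joint arm with a two-finger parallel gripper is mounted at the origin on a cart in front of the work surface, level with it; the furniture and walls round the work are solid. World frame = base frame: x ahead of the robot, y to its left, z up, the work surface at z = 0. Lengths are in m, angles in degrees, forces in N, time in s.
With the tool pointing down it reaches from about 0.425 to 0.875 m from the base axis. Payload 4.7 kg.
Tool frame: the origin (TCP) lies on the front face of the gripper's body, between the roots of the fingers; the fingertips stand 70 mm ahead of it and the grasp point (between the pads) lies 51 mm ahead of it; z points along the fingers, y is the direction in which the jaws open and shut (so a half turn about z gives the same grasp; the last joint's range is limited). The gripper opens to 87 mm and grips with 3 to 60 N. Pads are 19 mm wide; open, the fingers measure 117 mm over their backs; the gripper's body (75 mm by 190 mm) begins 51 mm behind the grasp point.
Start: joints at [76.839, 18.392, -4.016, 83.108, 1.295, 78.541, -3.26], TCP at [0.157, -0.631, 0.292] pointing down, gripper open.
Joint ranges: [-163.93, 163.93], [-17.29, 119.83], [-79.2, 71.16], [3.27, 140.29], [-89.18, 269.18], [5.43, 117.66], [-154.24, 154.24]. Speed limits (degrees/s): [147.25, 147.25, 180, 180, 180, 180, 180].

### API

Orientations are given as [roll, pitch, yaw] about the fixed x, y, z axes, in that order (R = Rz(yaw) Ry(pitch) Rx(roll)).
In Python, from cell import env gives the robot as it stands.
- The arm moves only by the tool drive_tool, never from a script. Its argument "commands" is a list of rows, each a list of 7 numbers: the shift along the tool's x, y, z in cm, then the turn, a rotation vector about the tool's x, y, z in degrees, then the opening, from 0 (shut) to 1 (fully open). In form: [[tx, ty, tz, rx, ry, rz, hand], ...]. A call has 1 to 20 rows; each row shifts and turns the commanded pose from where the row before left it, along the tool's axes as they then stand; what a row does not reach is not made up. A row lasts 1/12 s, in which the tool goes at most 41.7 mm and 7.16 degrees, less where a joint would pass 70% of its speed; a pose out of reach is approached as far as the arm can. A call is refused whole if a number of a shift passes 4.17 or a number of a turn 7.16, either way. A call with a gripper value outside its range is refused whole. The fingers move at their own pace and stop on an object; "force" is the grip in N (left out, the last holds). Time passes only in rows, so rows that do not move let the fingers close. It gives the time, the measured TCP pose, the force and the opening at its end, in the units of the state.
- env.get_obs(): the state, without advancing time (a new reading comes with each control period).
- env.read_camera(name): name is "side" or "top"; returns a dict with "img" (420x560x3 uint8, blue, green, red), "mtx" (3x3 intrinsics, pixels), "pose" (4x4, takes a point from camera to world coordinates). Camera axes: x right, y down, z forward; pixel columns grow to the right and rows downward; lengths in m; the calibration is good to about 2 mm. A picture is of the moment at which its call begins. There is no depth.
- env.sign_off(): hands the job in, once; it reports no verdict.
The state is a dict: "time_s": time; "qpos": joint angles; "joint_velocities": joint speeds; "effort": joint torques, N m; "tool_pos": TCP position; "tool_rot": TCP orientation; "force": force on the tool from outside, world axes, zero at the start; "wrist_torque": the same for the moment, N m; "grip_width": finger opening in m.
Only numpy, scipy, OpenCV 4.12 (cv2) and the standard library are available. Lean on these libraries where they do the work, as an engineer would, in place of code of your own. Each camera call takes 0.05 s, during which the arm holds its last target.

### The job

The flap of the small seal-kit case stands open. With the fingertips, fold the flap over and press it flat, then push it along so that its free edge is tucked well beneath the retaining lip and stays shut when you let go. Push only on the flap's outer (ribbed) face: do not pinch the flap or touch its inner face, leave the tape roll lying in the case, and leave the things around the case where they are.

Things in the scene. Friction and masses are not known exactly. Their poses are not given: they have to be found in the camera images.
- seal_box: Shallow dark grey plastic tray (the case), 120 (x) x 104 (y) x 32 mm, fixed to the worktop. Origin: centre of its underside. Its +x points from the hinge end (on the right, seen from the robot) to the lip end (left), z up. A deck covers the hinge end; two low cheeks (outer sides at y = +-51 mm, tops at z = 43 mm) hold the hinge pin.
- flap (a joint): Flap angle (rad): 0 flat over the tray (end stop), 1.57 upright, more leans back away from the lip, stop at 2.0. Weak spring and friction in the hinge: it stays where it starts, needs about 0.12 N m to be pressed flat and springs up again to about 0.7 to 1 rad if let go untucked.
- hinge_pin (a joint): Travel (m) of the hinge pin, and the flap with it, along the tray's +x in its slots: 0 at the hinge end (start), 0.016 at the lip end (stop). Friction of about 5 N holds it where it is left.
- flap_hinge (a point): Middle of the hinge axis, which is parallel to the tray's y at x = -50 mm + hinge_pin, z = 35 mm of the tray. Keep the arm low and near while working here: the bottle rack's front rail hangs along world y at x = 0.63 m, z = 0.44 m above the worktop.
- flap_inside: The flap's inner face, a liner plate 74 x 76 mm that looks down when the flap is flat. Not to be touched. Origin on the hinge axis, middle of the flap's width; x runs along the flap to its free edge, z out of the outer face.
- flap_edge (a point): Middle of the flap's free edge, 88 mm from the hinge axis. The flap is a black rigid plate 84 mm wide; lying flat, its outer face (then the top) is at z = 37.5 mm of the tray and its underside at 32.5 mm. The outer face looks away from the lip while the flap stands open.
- flap_rib (a point): Middle of the crest of the finger rib on the outer face, 62 mm from the hinge axis. The rib is 60 mm long across the flap, 6 mm wide and stands 5 mm above the outer face: a fingertip between hinge and rib can push the flap towards the lip.
- lip_edge (a point): Middle of the edge of the retaining lip (76 mm wide) on the tray's far wall: x = 40.5, z = 42.7 mm of the tray; axes as the tray's. The lip runs to x = 60; underside z = 40.7, top 44.7, mouth turned up to 47. With hinge_pin 0 the flat flap ends 2.5 mm short of the lip, at 0.016 it is 13.5 mm beneath it. Pushed along before it is flat, it comes down on top of the lip.
- ptfe_tape: White roll of thread tape, 52 mm diameter, 15 mm high, lying loose on the tray's floor (4 mm thick). Origin: centre of its underside. Stays in the case.
- cap_grey: Loose grey bottle cap, 69 mm diameter, 24 mm high, beyond one end of the case. Origin: centre of its underside. Leave alone.
- cap_black: Loose black bottle cap, 57 mm diameter, 24 mm high, beyond one end of the case. Origin: centre of its underside. Leave alone.
- ball_valve: Loose brass ball valve with a red lever, 115 mm long, 49 mm high, lying to the right. Origin: on its underside. Leave alone.
- teaspoon: Loose teaspoon, 132 mm long, 9 mm high, lying to the left. Origin: centre of its underside. Leave alone.
Things that resemble listed ones, but are neither listed nor needed, are in the scene too. Leave any purple look-alike of the seal_box alone.

How it is judged (in metres and radians):
On the way, in this order (a step that is already met when the one before it is completed fails the run):
1. the flap is folded over flat, short of the lip (value of joint flap below 0.1 rad and value of joint hinge_pin below 0.006 m), for 0.02 s.
2. the flap's edge is tucked beneath the lip (value of joint flap below 0.06 rad and value of joint hinge_pin above 0.0095 m), for 0.2 s.
At the end, for the whole second after the job is handed in: The flap lies flat (within 0.06 rad) with its free edge at least about 7 mm beneath the lip (hinge_pin beyond 9.5 mm), staying there on its own; the tape roll lies in the case (all of step 2 and x of flap_edge in the frame of lip_edge above 0.006 m and z of flap_edge in the frame of lip_edge below -0.003 m and horizontal distance between ptfe_tape and seal_box below 0.045 m and z of ptfe_tape in the frame of seal_box below 0.012 m and linear speed of ptfe_tape below 0.02 m/s); the robot touches nothing.
It fails at once if the flap was pinched or its inner face touched (contact force between the fingers and flap_inside above 0.5 N).
It fails at once if the tape roll was lifted or taken out of the case (z of ptfe_tape in the frame of seal_box above 0.025 m or horizontal distance between ptfe_tape and seal_box above 0.06 m).
It fails at once if a thing beside the case was moved or lifted by more than 2 cm (distance of any of cap_grey, cap_black, ball_valve, teaspoon from where it was at the start of the episode above 0.02 m).
It also fails if it takes over 35 s, if anything falls off the work surface, if the arm or the gripper's body presses on something with over 40 N, if the wrist force passes 120 N, or if a joint passes its speed limit or range.

## Working session

There is one attempt and no reset: what is moved stays moved. The work goes in short steps, Python scripts to look and compute and a tool call to move; the robot and the scene stay as the last step left them, time stands still between calls to the robot, and variables do not carry over. Pictures are saved under pics/ and viewed, and the job is handed in when it is done.

Besides the shell and the picture viewer there is one more tool, called after "Request:" by a JSON object that holds its "fn" and its "kwargs", one argument or row to a line. drive_tool: Moves the arm, as the interface text tells. Its arguments: {"type":"object","properties":{"commands":{"type":"array"},"force":{"type":"number"}},"required":["commands"]}

```bash
mkdir -p pics; ls; python3 - <<'E'
from cell import env
import cv2,numpy as np
o=env.get_obs()
for k,v in o.items(): print(k,np.round(v,4))
for n in("side","top"):
    c=env.read_camera(n); cv2.imwrite(f"pics/{n}0.png",c["img"]); print(n,c["mtx"].tolist(),np.round(c["pose"],4).tolist())
E
```

```text
pics
time_s 0.0
qpos [76.8379 18.4401 -4.0148 83.176   1.294  78.5418 -3.2586]
joint_velocities [ 0.0559 -0.0622 -0.1013  0.0526  0.046  -0.0245 -0.0491]
effort [ 1.30000e-03 -4.91288e+01 -4.03200e-01 -3.12533e+01 -6.41000e-02
  4.37000e-02  2.00000e-04]
tool_pos [ 0.1568 -0.6304  0.2911]
tool_rot [-1.798873e+02  5.100000e-03  1.397240e+01]
force [ 0.2545 -0.1112 -0.058 ]
wrist_torque [ 0.0153 -0.0024  0.0053]
grip_width 0.0867
side [[435.0428708031187, 0.0, 274.28455054284177], [0.0, 435.0428708031187, 212.7251851448789], [0.0, 0.0, 1.0]] [[-0.9521, -0.1794, 0.2477, 0.1881], [-0.3056, 0.5898, -0.7475, 0.9055], [-0.012, -0.7874, -0.6164, 0.8468], [0.0, 0.0, 0.0, 1.0]]
top [[542.1995492899442, 0.0, 273.08832723859496], [0.0, 542.1995492899442, 204.84815110252043], [0.0, 0.0, 1.0]] [[-0.0043, -0.9978, 0.0666, 0.3477], [-1.0, 0.0049, 0.008, -0.0357], [-0.0083, -0.0665, -0.9978, 1.8866], [0.0, 0.0, 0.0, 1.0]]
```

View pics/side0.png

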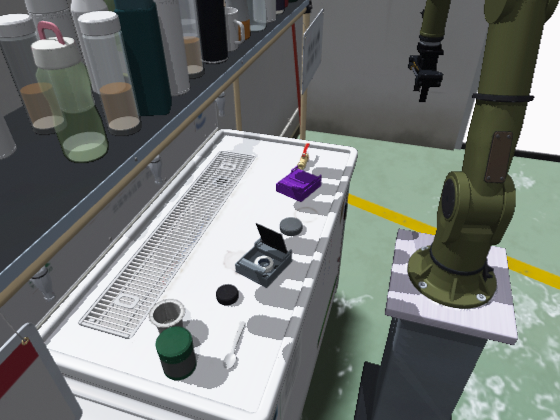

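View pics/top0.png

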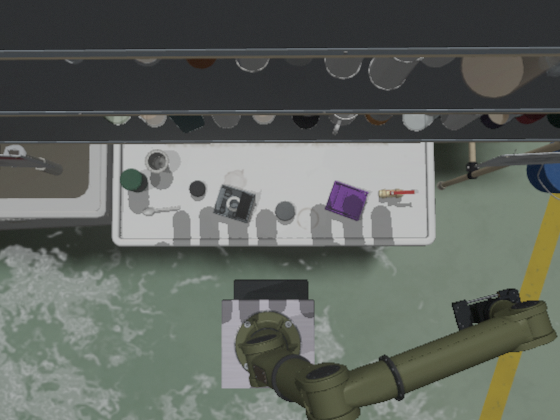

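The case is at about (235,203) in the top view and (265,262) in the side view, and the purple one is a decoy. I'll zoom in on both.

```bash
python3 - <<'E'
import cv2,numpy as np
a=cv2.imread("pics/top0.png")[170:240,180:310]; cv2.imwrite("pics/topz.png",cv2.resize(a,None,fx=6,fy=6,interpolation=cv2.INTER_CUBIC))
a=cv2.imread("pics/side0.png")[205:310,205:325]; cv2.imwrite("pics/sidez.png",cv2.resize(a,None,fx=5.5,fy=5.5,interpolation=cv2.INTER_CUBIC))
E
```

```text
(no output)
```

View pics/topz.png

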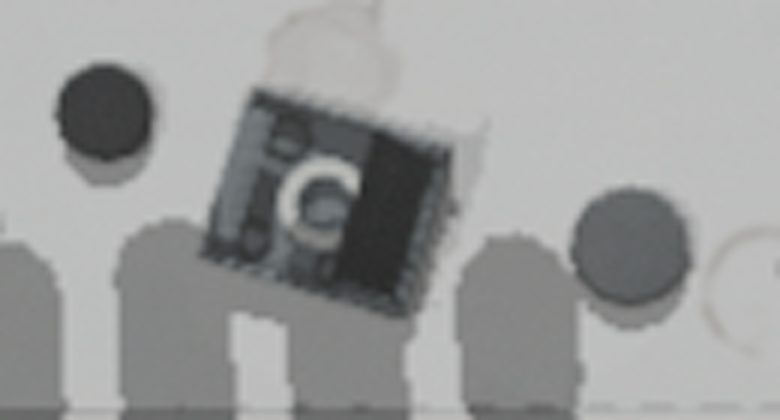

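View pics/sidez.png

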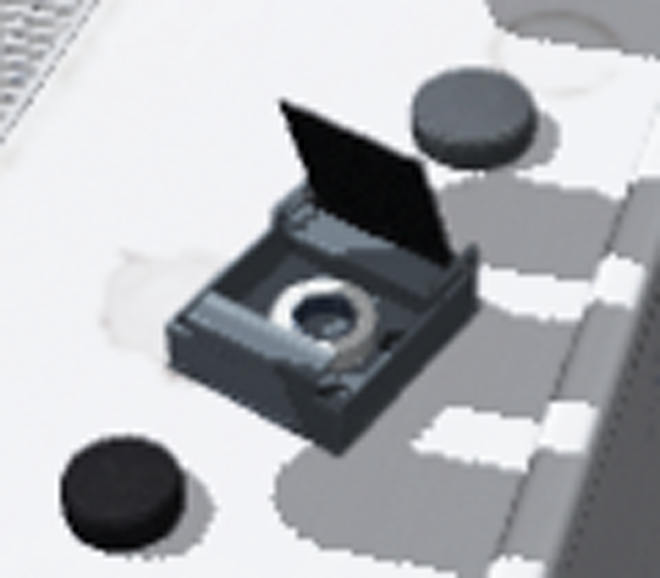

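```bash
cat > fit.py <<'E'
import numpy as np,cv2
from scipy.optimize import least_squares
def proj(c,P):
    K,T=c; q=(np.asarray(P)-T[:3,3])@T[:3,:3]; q=q@K.T; return q[:,:2]/q[:,2:]
def cams():
    from cell import env
    r={}
    for n in("side","top"):
        c=env.read_camera(n); r[n]=(np.array(c["mtx"]),np.array(c["pose"]),c["img"])
    return r
E
python3 - <<'E'
from fit import *
C=cams(); S=C["side"][:2];T=C["top"][:2]
us=lambda u,v:((u+.5)/5.5-.5+205,(v+.5)/5.5-.5+205)
ut=lambda u,v:((u+.5)/6-.5+180,(v+.5)/6-.5+170)
# (cam, tray pt or flap pt)
sd=[((60,52,0),us(340,455)),((60,-52,0),us(168,372)),((60,52,32),us(340,412)),((60,-52,32),us(170,330))]
tp=[((60,-52,32),ut(255,88)),((60,52,32),ut(200,258)),((-60,52,32),ut(405,318)),((-60,-52,32),ut(455,148))]
fs=[((88,-42),us(282,100)),((88,42),us(418,160)),((10,42),us(450,258))]
ft=[((88,-42),ut(374,132)),((88,42),ut(335,280))]
def W(p,P):
    c,s=np.cos(p[2]),np.sin(p[2]);P=np.array(P,float)/1000
    return np.c_[p[0]+c*P[:,0]-s*P[:,1],p[1]+s*P[:,0]+c*P[:,1],P[:,2]]
def F(p,L): return [(-50+l*np.cos(p[3]),y,35+l*np.sin(p[3])) for l,y in L]
def res(p):
    r=[]
    for c,A,Fl in((S,sd,fs),(T,tp,ft)):
        r.append(proj(c,W(p,[a for a,_ in A]))-[b for _,b in A])
        r.append(proj(c,W(p,F(p,[a for a,_ in Fl])))-[b for _,b in Fl])
    return np.vstack(r).ravel()
best=None
for a in(.9,1.4,1.9):
    q=least_squares(res,[.6,.05,1.5,a],loss="soft_l1"); print(q.cost,q.x,np.degrees(q.x[2:]))
print(np.round(res(q.x).reshape(-1,2),1).tolist())
p=q.x
print("hinge",W(p,[(-50,0,35)]),"edge",W(p,F(p,[(88,0)])))
# other things: rays at z=0.024
def ray(c,uv,z):
    K,T=c; d=T[:3,:3]@np.linalg.solve(K,[*uv,1]); return T[:3,3]+d*(z-T[2,3])/d[2]
print("black",ray(T,ut(107,112),.024),"grey",ray(T,ut(632,245),.024))
E
```

```text
7.523306837997939 [0.4804111  0.11328502 1.2683264  1.2702124 ] [72.66974973 72.77780949]
7.523306837997273 [0.4804111  0.11328502 1.26832642 1.27021241] [72.66975092 72.77780998]
7.523306837997375 [0.4804111  0.11328502 1.26832643 1.27021241] [72.66975157 72.77781016]
[[0.9, 1.1], [0.9, -0.3], [0.6, 0.4], [-0.3, -1.1], [0.2, 0.0], [1.8, 0.9], [0.8, -0.6], [-0.2, -1.3], [-0.2, -0.8], [-0.9, -0.5], [-0.3, -1.2], [0.7, -1.1], [-0.4, -1.3]]
hinge [[0.46551716 0.06555484 0.035     ]] edge [[0.47327835 0.09042691 0.11905441]]
black [0.53066284 0.24028467 0.024     ] grey [ 0.45253332 -0.06144721  0.024     ]
```

The fit agrees across both views to about 1–2 px: tray at (0.480, 0.113), yaw 72.7°, flap at about 1.27 rad. Next I approach with the fingers shut, staying low and away from the rail.

Request:
{"fn": "drive_tool", "kwargs": {
  "commands": [
    [2.9,-2.55,0,0,0,0,0],
    [2.9,-2.55,0,0,0,0,0],
    [2.9,-2.55,0,0,0,0,0],
    [2.9,-2.55,0,0,0,0,0],
    [2.9,-2.55,0,0,0,0,0],
    [2.9,-2.55,0,0,0,0,0],
    [2.9,-2.55,0,0,0,0,0],
    [2.9,-2.55,0,0,0,0,0],
    [2.9,-2.55,0,0,0,0,0],
    [2.9,-2.55,0,0,0,0,0],
    [2.9,-2.55,0,0,0,0,0]
  ],
  "force": 20
}}

```text
time_s: 1.12
tool_pos: [0.3994, -0.2798, 0.2924]
tool_rot: [180.0, 0.0, 14.0]
force: [0.7, 0.0, 0.0]
grip_width: 0.0215
```

Request:
{"fn": "drive_tool", "kwargs": {
  "commands": [
    [0,0,0,0,0,-7,0],
    [0,0,0,0,0,-7,0],
    [0,0,0,0,0,-7,0],
    [0,0,0,0,0,-7,0],
    [0,0,0,0,0,-7,0],
    [0,0,0,0,0,-7,0],
    [0,0,0,0,0,-7,0],
    [0,0,0,0,0,-7,0],
    [0,0,0,0,0,-2.7,0],
    [0,0,0,0,0,0,0]
  ]
}}

```text
time_s: 1.95
tool_pos: [0.3986, -0.2815, 0.2921]
tool_rot: [-180.0, 0.0, 72.7]
force: [0.3, -0.6, -0.5]
grip_width: 0.0004
```

Request:
{"fn": "drive_tool", "kwargs": {
  "commands": [
    [3.56,-0.43,0,0,0,0,0],
    [3.56,-0.43,0,0,0,0,0],
    [3.56,-0.43,0,0,0,0,0],
    [3.56,-0.43,0,0,0,0,0],
    [3.56,-0.43,0,0,0,0,0],
    [3.56,-0.43,0,0,0,0,0],
    [3.56,-0.43,0,0,0,0,0],
    [3.56,-0.43,0,0,0,0,0],
    [3.56,-0.43,0,0,0,0,0],
    [0,0,3.5,0,0,0,0],
    [0,0,3.5,0,0,0,0],
    [0,0,3.5,0,0,0,0],
    [0,0,2,0,0,0,0],
    [0,0,1.9,0,0,0,0],
    [0,0,0,0,0,0,0]
  ]
}}

```text
time_s: 3.2
tool_pos: [0.4545, 0.0357, 0.1447]
tool_rot: [-179.6, 0.1, 72.6]
force: [-1.0, -0.4, 0.1]
grip_width: 0.0008
```

```bash
cat > look.py <<'E'
import sys
from fit import *
from cell import env
n=sys.argv[1]
C=cams(); o=env.get_obs()
p=np.array(o["tool_pos"]); 
a=cv2.resize(C["top"][2][165:245,180:310],None,fx=3,fy=3,interpolation=cv2.INTER_CUBIC)
b=cv2.resize(C["side"][2][195:310,195:325],None,fx=3,fy=3,interpolation=cv2.INTER_CUBIC)
k=np.zeros((max(a.shape[0],b.shape[0]),a.shape[1]+b.shape[1],3),np.uint8);k[:a.shape[0],:a.shape[1]]=a;k[:b.shape[0],a.shape[1]:]=b
cv2.imwrite(f"pics/{n}.png",k)
t=np.radians(72.67);d=p-[.4804,.1133,0];x=d[0]*np.cos(t)+d[1]*np.sin(t);y=-d[0]*np.sin(t)+d[1]*np.cos(t)
print(o["time_s"],"tray x,y,tip z mm",np.round([x*1e3,y*1e3,(p[2]-.07)*1e3],1),np.round(o["tool_rot"],2),np.round(o["force"],1))
E
python3 look.py l1
```

```text
3.3 tray x,y,tip z mm [-80.8  -0.7  78.2] [-1.7993e+02 -1.0000e-02  7.2630e+01] [-0.1 -0.5  0.6]
```

View pics/l1.png

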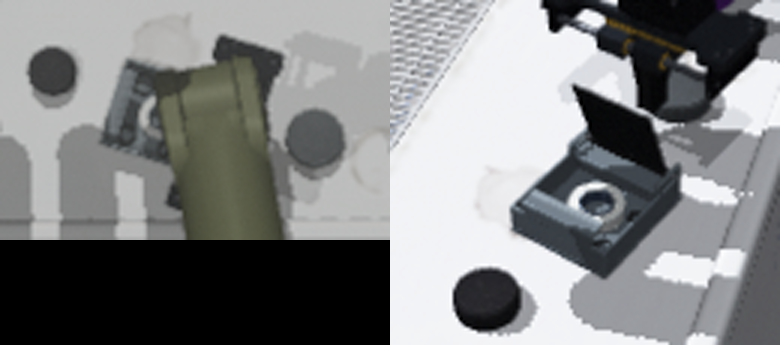

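The shut fingers stand behind the flap's outer face and clear of it. Now I push along the arc.

Request:
{"fn": "drive_tool", "kwargs": {
  "commands": [
    [1.3,0,-0.2,0,0,0,0],
    [1.3,0,-0.2,0,0,0,0],
    [0.5,0,0,0,0,0,0],
    [0.5,0,0.1,0,0,0,0],
    [0.5,0,0.2,0,0,0,0],
    [0.4,0,0.2,0,0,0,0],
    [0.4,0,0.27,0,0,0,0],
    [0.4,0,0.28,0,0,0,0],
    [0.33,0,0.35,0,0,0,0],
    [0.33,0,0.35,0,0,0,0],
    [0,0,0,0,0,0,0]
  ]
}}

```text
time_s: 4.22
tool_pos: [0.4748, 0.0933, 0.1339]
tool_rot: [-179.9, -0.0, 72.7]
force: [0.1, -0.2, 1.2]
grip_width: 0.0002
```

```bash
python3 look.py l2
```

```text
4.3167 tray x,y,tip z mm [-21.2  -0.3  64.1] [-1.799e+02  1.000e-02  7.269e+01] [-0.5  0.3  0.5]
```

View pics/l2.png

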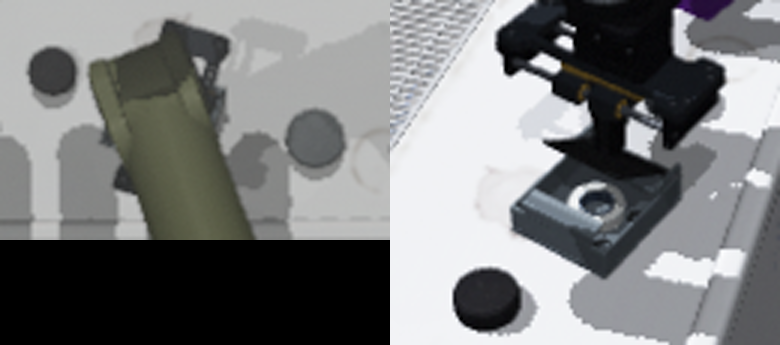

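The flap is folding as planned and is now about 0.6 rad open. I carry on down to flat.

Request:
{"fn": "drive_tool", "kwargs": {
  "commands": [
    [0.25,0,0.4,0,0,0,0],
    [0.25,0,0.4,0,0,0,0],
    [0.17,0,0.45,0,0,0,0],
    [0.16,0,0.45,0,0,0,0],
    [0.1,0,0.45,0,0,0,0],
    [0.05,0,0.45,0,0,0,0],
    [0,0,0.1,0,0,0,0],
    [0,0,0,0,0,0,0]
  ]
}}

```text
time_s: 4.98
tool_pos: [0.4777, 0.1022, 0.1075]
tool_rot: [-180.0, 0.0, 72.7]
force: [-1.8, 0.8, 3.0]
grip_width: 0.0007
```

```bash
python3 look.py l3
```

```text
5.0833 tray x,y,tip z mm [-11.4  -0.7  37.5] [-179.96    0.     72.67] [-1.7  0.3  2.5]
```

View pics/l3.png

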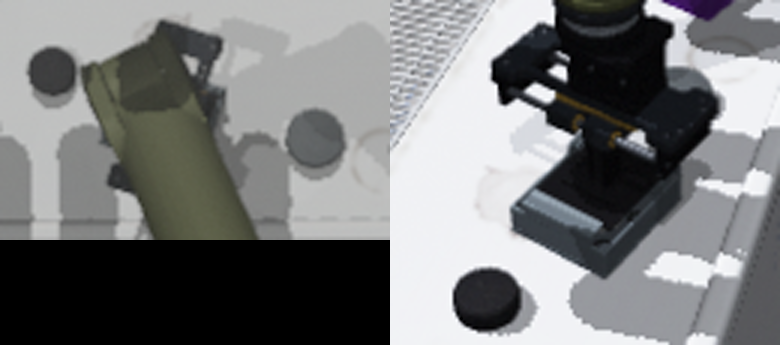

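Request:
{"fn": "drive_tool", "kwargs": {
  "commands": [
    [0,0,0.1,0,0,0,0],
    [0,0,0.1,0,0,0,0],
    [0,0,0,0,0,0,0],
    [0,0,0,0,0,0,0]
  ]
}}

```text
time_s: 5.42
tool_pos: [0.4779, 0.1023, 0.1068]
tool_rot: [-180.0, 0.1, 72.7]
force: [-5.4, -1.5, 14.4]
grip_width: 0.0004
```

The force rose from 2.5 to 14 N with almost no travel, so the flap is on its end stop and flat. Next I push along towards the rib and lip.

Request:
{"fn": "drive_tool", "kwargs": {
  "commands": [
    [0.2,0,-0.03,0,0,0,0],
    [0.2,0,0,0,0,0,0],
    [0.2,0,0,0,0,0,0],
    [0.2,0,0,0,0,0,0],
    [0.2,0,0,0,0,0,0],
    [0.2,0,0,0,0,0,0],
    [0.2,0,0,0,0,0,0],
    [0,0,0,0,0,0,0]
  ]
}}

```text
time_s: 6.08
tool_pos: [0.4818, 0.1148, 0.1068]
tool_rot: [-180.0, 0.2, 72.7]
force: [-6.4, -3.1, 14.1]
grip_width: 0.0003
```

```bash
python3 look.py l4
```

```text
6.1833 tray x,y,tip z mm [ 1.8 -0.9 36.9] [-1.7996e+02  1.5000e-01  7.2650e+01] [-6.6 -2.8 12.8]
```

View pics/l4.png

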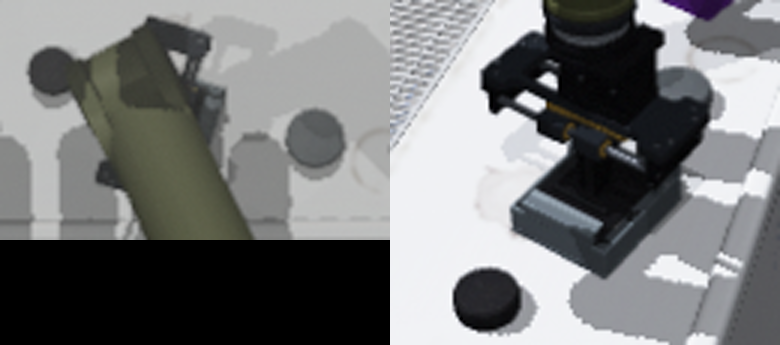

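Request:
{"fn": "drive_tool", "kwargs": {
  "commands": [
    [0.2,0,0,0,0,0,0],
    [0.2,0,0,0,0,0,0],
    [0.2,0,0,0,0,0,0],
    [0.2,0,0,0,0,0,0],
    [0.2,0,0,0,0,0,0],
    [0,0,0,0,0,0,0],
    [0,0,0,0,0,0,0]
  ]
}}

```text
time_s: 6.77
tool_pos: [0.4847, 0.121, 0.1066]
tool_rot: [-180.0, 0.5, 72.5]
force: [-6.8, -9.4, 14.4]
grip_width: 0.0004
```

Request:
{"fn": "drive_tool", "kwargs": {
  "commands": [
    [0.15,0,0,0,0,0,0],
    [0.15,0,0,0,0,0,0],
    [0,0,0,0,0,0,0]
  ]
}}

```text
time_s: 7.02
tool_pos: [0.4863, 0.1242, 0.1067]
tool_rot: [179.9, 0.4, 72.6]
force: [-3.7, -7.2, 11.4]
grip_width: 0.0005
```

```bash
python3 look.py l5
```

```text
7.1167 tray x,y,tip z mm [12.2 -2.4 36.7] [179.93   0.36  72.55] [-3.4 -9.  12.3]
```

View pics/l5.png

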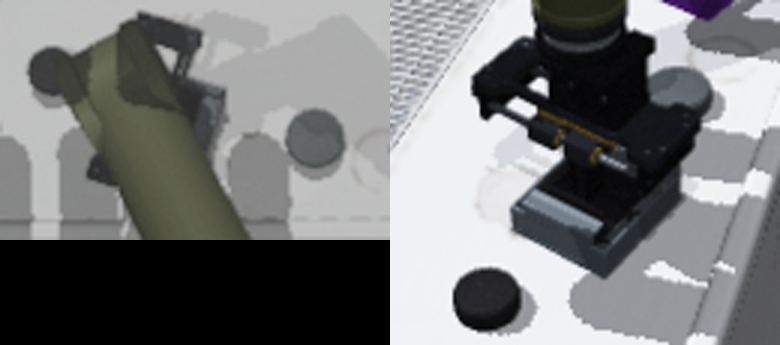

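Request:
{"fn": "drive_tool", "kwargs": {
  "commands": [
    [0.15,0,0,0,0,0,0],
    [0.15,0,0,0,0,0,0],
    [0,0,0,0,0,0,0]
  ]
}}

```text
time_s: 7.37
tool_pos: [0.4876, 0.1274, 0.1067]
tool_rot: [179.9, 0.3, 72.6]
force: [-1.9, -6.9, 10.2]
grip_width: 0.0005
```

Request:
{"fn": "drive_tool", "kwargs": {
  "commands": [
    [0.15,0,0,0,0,0,0],
    [0.15,0,0,0,0,0,0],
    [0,0,0,0,0,0,0]
  ]
}}

```text
time_s: 7.62
tool_pos: [0.488, 0.128, 0.1064]
tool_rot: [179.9, 0.6, 72.5]
force: [-4.2, -13.0, 14.4]
grip_width: 0.0004
```

The push stalled at tip x ≈ 16.3 mm. Its leading edge is near 25.8 mm and the rib should be at 25 mm with the pin at its stop, so the pin is home. I lift straight off.

Request:
{"fn": "drive_tool", "kwargs": {
  "commands": [
    [-0.1,0,-0.3,0,0,0,0],
    [0,0,-1,0,0,0,0],
    [0,0,-3,0,0,0,0],
    [0,0,-3,0,0,0,0],
    [-3,0,-2,0,0,0,0],
    [-4,0,0,0,0,0,0],
    [-4,0,0,0,0,0,0],
    [-4,0,0,0,0,0,0],
    [-4,0,0,0,0,0,0],
    [-4,0,0,0,0,0,0],
    [-4,0,0,0,0,0,0],
    [-4,0,0,0,0,0,0],
    [0,0,0,0,0,0,0]
  ]
}}

```text
time_s: 8.7
tool_pos: [0.3922, -0.171, 0.1989]
tool_rot: [180.0, 0.2, 72.0]
force: [-0.2, -0.3, 0.5]
grip_width: 0.0004
```

```bash
python3 look.py l6
```

```text
8.8 tray x,y,tip z mm [-291.1   -1.   128.9] [ 1.7996e+02 -1.0000e-02  7.2430e+01] [-0.2  1.2  0.7]
```

View pics/l6.png

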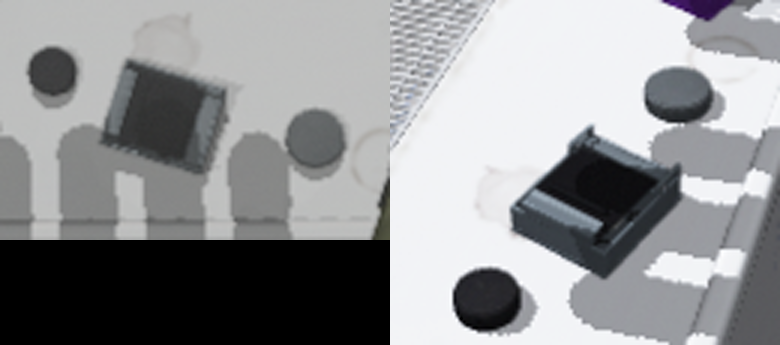

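The flap lies flat and shut. Its black plate runs under the lip at (120,95), and its hinge end is at tray x ≈ -34 mm, which means about 16 mm of pin travel. The caps haven't moved, so I'm handing in.

```bash
python3 -c "
from cell import env
print(env.sign_off())"
```

```text
the job is handed in; nothing more can be done
None
```

The flap is folded flat, tucked under the lip, and stayed shut after I let go. I handed the job in at about 9 s of the 35 s allowed. No verdict is reported at hand-in.

- **What I did:** With the fingers shut, I pushed only on the flap's outer face. I folded it from about 1.27 rad to its end stop, slid the tip forward to the rib, and pushed until the hinge pin stalled at its far stop. Then I lifted straight off.
- **Force:** The readings at the tool that I took during the push stayed under about 20 N.
- **Last picture, arm clear:** The flap lies flat, with no gap visible at the lip. Its hinge end is at tray x of about -34 mm, which means about 16 mm of pin travel and agrees with where the push stalled. Both caps were where they started.
- **Not checked directly:** The tape roll is now hidden under the flap. It was lying in the case before the flap closed, and the fingers stayed above the flap. The spoon and valve were outside the last picture, but the arm did not work near them.

No check failed or disagreed.

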